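# Seat a battery pack in its charging cradle

## Robot

A 7-joint arm with a two-finger parallel gripper is mounted at the origin on a cart in front of the work surface, level with it; the furniture and walls round the work are solid. World frame = base frame: x ahead of the robot, y to its left, z up, the work surface at z = 0. Lengths are in m, angles in rad, forces in N, time in s.
With the tool pointing down it reaches from about 0.35 to 0.775 m from the base axis. Payload 3.1 kg.
Tool frame: the origin (TCP) lies on the front face of the gripper's body, between the roots of the fingers; the fingertips stand 73 mm ahead of it and the grasp point (between the pads) lies 54 mm ahead of it (bot.hold_point_z is the distance from the TCP to the grasp point, in m); z points along the fingers, y is the direction in which the jaws open and shut (so a half turn about z gives the same grasp; the last joint's range is limited). The gripper opens to 85 mm and grips with 20 to 120 N. Pads are 22 mm wide; open, the fingers measure 114 mm over their backs; the gripper's body (76 mm by 85 mm) begins 54 mm behind the grasp point. The pads swing forward as they close: fully open they stand 13 mm farther back than shut.
Start: joints at [-1.158, 0.311, 0.014, 1.512, -0.004, 1.319, -0.027], TCP at [0.242, 0.494, 0.304] pointing down, gripper open.
Joint ranges: [-2.7, 2.7], [-0.3, 1.91], [-1.27, 1.3], [0.12, 2.57], [-1.44, 4.58], [0.2, 2.03], [-3.05, 3.05]. Speed limits (rad/s): [2.79, 2.79, 3.14, 3.14, 3.14, 3.14, 3.14].

## Interface

Orientations are given as a rotation vector (axis times angle).
In Python, from station import sensors, imaging, bot gives the robot as it stands.
- The arm moves only by the tool jog_arm, never from a script. Its argument "moves" is one flat list of numbers, 7 for each row, row after row: the opening in per cent of the stroke, from 0 (shut) to 100 (fully open), then the shift along the tool's x, y, z in cm, then the turn, a rotation vector about the tool's x, y, z in degrees. In form: [jaw, dx, dy, dz, rx, ry, rz, jaw, dx, dy, dz, rx, ry, rz, ...]. A call has 1 to 20 rows; each row is the pose to reach, as a shift and turn from the pose measured when the call began, along the tool's axes at that moment; what a row does not reach only later rows make up. A row lasts 1/8 s, in which the tool goes at most 62.5 mm and 10.7 degrees, less where a joint would pass 70% of its speed; a pose out of reach is approached as far as the arm can. A call with a gripper value outside its range is refused whole. The fingers move at their own pace and stop on an object; "newtons" is the grip in N (left out, the last holds). Time passes only in rows, so rows that repeat a pose let the fingers close. It gives the time, the measured TCP pose, the force and the opening at its end, in the units of the state.
- sensors.observe(): the state, without advancing time (a new reading comes with each control period).
- imaging.snapshot(name): name is "side" or "top" or "wrist"; returns (picture, depth): 480x640x3 uint8, blue, green, red; 480x640 float32, m along the optical axis (not along the pixel's ray), 0 where there is no reading.
- imaging.camera_info(name): a dict with "vfov" (degrees; the focal length in pixels is half the picture's height over the tangent of half this angle, whatever the lens; pixels are square), "cx", "cy" (the principal point, pixels), "R" (3x3) and "t" (3): a world point X has camera coordinates R X + t; the wrist camera has in their place "tool_from_camera" (4x4, takes a point from camera to tool coordinates, whose origin is the TCP and whose axes are the flange's). Camera axes: x right, y down, z forward; pixel columns grow to the right and rows downward; lengths in m; the calibration is good to about 2 mm. A picture is of the moment at which its call begins: read the wrist's pose just before it. camera_info takes no time and is no camera call.
- bot.job_done(): hands the job in, once; it reports no verdict.
The state is a dict: "clock": time; "q": joint angles; "joint_vel": joint speeds; "joint_efforts": joint torques, N m; "tcp_pos": TCP position; "tcp_rot": TCP orientation; "wrist_force": force on the tool from outside, world axes, zero at the start; "torque": the same for the moment, N m; "width": finger opening in m.
Only numpy, scipy, OpenCV 4.12 (cv2) and the standard library are available. Lean on these libraries where they do the work, as an engineer would, in place of code of your own. Each camera call takes 0.05 s, during which the arm holds its last target.

## Task

Put the battery pack on charge: pick it up, tilt it, slip its tongue under the steel keeper plate of the charging cradle, feel for the end stop gently, and rock the other end down until the pack lies flat, fully home in the pocket. Be gentle, never push it with more than 20 N; then let go of it, and leave the other things on the bench where they are.

Things in the scene. Friction and masses are not known exactly. Their poses are not given: they have to be found in the camera images.
- battery: Black battery pack on the bench, 0.2 to 0.45 kg: block 80 x 44 x 38 mm (x, y, z) with thin ribs on its sides, and at its -x end a tongue 9 mm long, 36 wide, 8 thick, level with the underside; 89 mm long in all. Origin: centre of the underside of the 80 mm block; the tongue points to -x; z up.
- tongue_tip (a point): Middle of the lower front edge of the pack's tongue: 49 mm from the pack's origin, along its -x.
- cradle: Charging cradle fixed to the bench: grey base 176 x 90 x 14 mm, origin at the centre of its underside, x along it. On it is clamped, immovably, an insert with the pocket, up to 9 mm either way along x from its middle place; how far is not reported: feel for it. The seated pack's tongue points to the cradle's -x. The points give the insert's middle place, not its true one.
- pocket (a point): Centre of the pocket floor (insert in middle place), 20 mm above the bench; the seated pack's origin comes here. Pocket 90.5 mm long: end stop face 49.75 mm to -x, sill face 40.75 mm to +x; sill 6 mm thick, 8 mm high. Two guide posts a side, 18 mm high, at x -38 to -22 and 24 to 40 mm, inner faces at y +-23.2 mm, tops flared; open for fingers between them.
- keeper_edge (a point): Middle of the lower edge of the steel keeper plate (insert in middle place), at x -43 mm from the pocket point. The plate, 44 mm wide, 3.5 thick, runs from here to the end stop, 10.5 mm above the floor; the tongue goes under it. The pack cannot go straight down: tilted about 0.3 rad, tongue low, the tongue reaches the stop under the plate; then the tail can clear the sill.
- lube_bottle: Dark bottle with a green nozzle, 38 mm across, 121 mm high, standing; bystander.
- pedal: Black bicycle pedal, 67 x 120 x 23 mm, lying on the bench; bystander.
- brush: Wooden-handled brush lying on the bench, 24 x 165 x 34 mm, long along its y; bystander.
Things that resemble listed ones, but are neither listed nor needed, are in the scene too. What is shaped like the battery but white or yellow is not meant.

How it is judged:
On the way, in this order (a step that is already met when the one before it is completed fails the run):
1. the pack is lifted clear of the bench (height (world z) of battery above 0.045 m and contact force between the fingers and battery above 1 N), for 0.2 s.
2. the tongue is down in the pocket while the tail is still up (z of tongue_tip in the frame of cradle below 0.028 m and x of tongue_tip in the frame of cradle below -0.028 m and horizontal distance between battery and cradle below 0.03 m and angle between battery's own z axis and vertical above 0.1 rad), for 0.1 s.
At the end, for the whole second after the job is handed in: The pack lies at rest in the pocket, tongue under the keeper: its underside within 1.5 mm of the pocket floor's height (20 mm above the bench), tilted less than 0.025 rad, in line with the cradle within 0.06 rad, within 3 mm of its middle across and 11.5 mm along (z of battery in the frame of cradle between 0.0185 and 0.0215 m and x of battery in the frame of cradle between -0.0115 and 0.0115 m and y of battery in the frame of cradle between -0.003 and 0.003 m and x of tongue_tip in the frame of cradle below -0.036 m and angle between battery's own z axis and vertical below 0.025 rad and angle between the x axis of battery and the x axis of cradle, either way round below 0.06 rad and linear speed of battery below 0.01 m/s); the robot touches nothing.
It fails at once if the pack is forced: more than 20 N between pack and cradle (contact force between battery and cradle above 20 N).
It fails at once if the hand presses on the cradle with more than 25 N (contact force between any of the fingers, the arm and cradle above 25 N).
It fails at once if a bystander is shoved more than 25 mm or knocked over (distance of any of brush, lube_bottle, pedal from where it was at the start of the episode above 0.025 m or angle between lube_bottle's own z axis and vertical above 0.5 rad).
It also fails if it takes over 45 s, if anything falls off the work surface, if the arm or the gripper's body presses on something with over 40 N, if the wrist force passes 120 N, or if a joint passes its speed limit or range.

## Working session

There is one attempt and no reset: what is moved stays moved. The work goes in short steps, Python scripts to look and compute and a tool call to move; the robot and the scene stay as the last step left them, time stands still between calls to the robot, and variables do not carry over. Pictures are saved under pics/ and viewed, and the job is handed in when it is done.

Besides the shell and the picture viewer there is one more tool, called as name(argument=value, ...), one argument or row to a line, values as JSON. jog_arm: Moves the arm, as the interface text tells. Its arguments: {"type":"object","properties":{"moves":{"type":"array"},"newtons":{"type":"number"}},"required":["moves"]}

```bash
ls; mkdir -p pics
python3 - <<'E'
from station import sensors, imaging, bot
import cv2,numpy as np
s=sensors.observe();print(s)
for n in("top","side"):
    p,d=imaging.snapshot(n);cv2.imwrite(f"pics/{n}0.png",p);np.save(f"pics/{n}0.npy",d);print(n,imaging.camera_info(n))
print(imaging.camera_info("wrist"))
E
```

```text
pics
{'clock': 0.0, 'q': array([-1.15770432,  0.31173523,  0.01399071,  1.51305431, -0.00440681,
        1.3191612 , -0.02718659]), 'joint_vel': array([-6.26563971e-04,  5.75647106e-05,  8.67842918e-04, -1.28359047e-04,
       -1.09835959e-03,  3.87740543e-05, -5.92407606e-04]), 'joint_efforts': array([-2.33932587e-04, -3.79908621e+01,  1.45816505e-01, -2.30591047e+01,
        1.21864071e-02,  1.37537366e-02, -4.29424389e-06]), 'tcp_pos': array([0.24134211, 0.49361277, 0.3028167 ]), 'tcp_rot': array([-0.7080084 , -3.06032117,  0.00358992]), 'wrist_force': array([ 0.91526134, -0.70448423, -0.59999657]), 'torque': array([-0.04882812,  0.0245238 ,  0.01280181]), 'width': 0.08554746445950331}
top {'vfov': 43.86973740909581, 'cx': 316.61204394270237, 'cy': 241.0428502114988, 'R': array([[-0.01186051, -0.99978985, -0.01672085],
       [-0.99698004,  0.01310733, -0.07654404],
       [ 0.07674712,  0.01576251, -0.99692599]]), 't': array([0.26565228, 0.51045477, 1.13958604])}
side {'vfov': 43.59351548474096, 'cx': 317.80557955911416, 'cy': 233.02543925805708, 'R': array([[-0.85873649, -0.51241104,  0.00256179],
       [-0.20917123,  0.34597201, -0.91463149],
       [ 0.46778096, -0.78596329, -0.40428044]]), 't': array([0.56683587, 0.08537864, 0.92848121])}
{'vfov': 63.25427394050242, 'cx': 321.4868442337508, 'cy': 234.82285293035952, 'tool_from_camera': array([[-1.92638374e-04, -9.66309931e-01, -2.57381197e-01,
         6.51150448e-02],
       [ 9.99999613e-01,  3.47419224e-05, -8.78890013e-04,
         3.79447547e-04],
       [ 8.58222065e-04, -2.57381267e-01,  9.66309550e-01,
        -6.89051672e-02],
       [ 0.00000000e+00,  0.00000000e+00,  0.00000000e+00,
         1.00000000e+00]])}
```

View pics/top0.png

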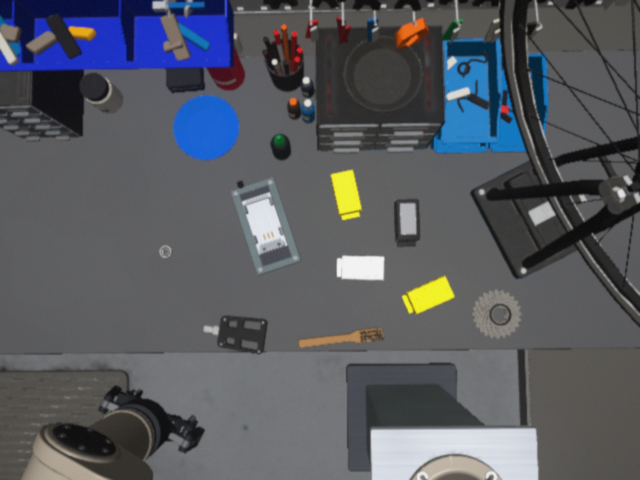

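View pics/side0.png

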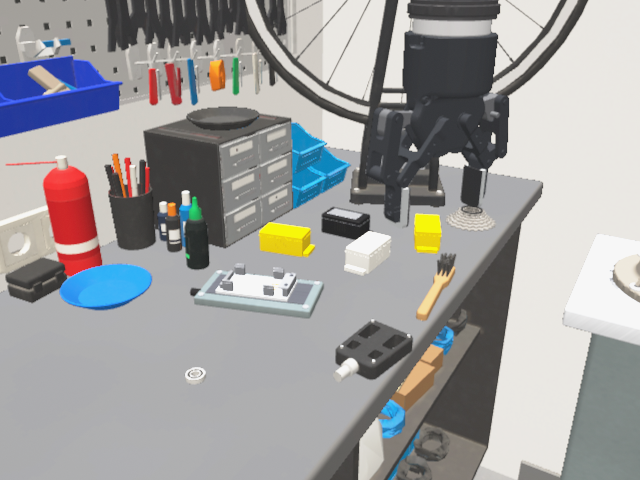

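Candidates for the pack in the top view are black at (407,220), yellow at (346,194), yellow at (429,295), white at (361,268), and a black box at (185,78) without a tongue. The black one at (407,220) fits. I'll check it and the cradle in crops.

Run:
```python
import cv2,numpy as np
p=cv2.imread("pics/top0.png")
a=cv2.resize(p[185:255,372:442],(560,560),interpolation=cv2.INTER_CUBIC)
a=cv2.convertScaleAbs(a,alpha=1.8,beta=10)
cv2.imwrite("pics/c1.png",a)
cv2.imwrite("pics/c2.png",cv2.resize(p[170:280,220:310],(720,880)[:2] if 0 else (490,600),interpolation=cv2.INTER_CUBIC))
```

```text
(no output)
```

View pics/c1.png

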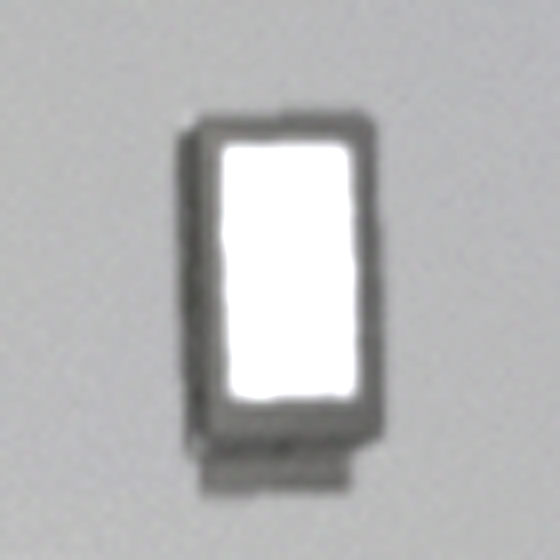

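View pics/c2.png

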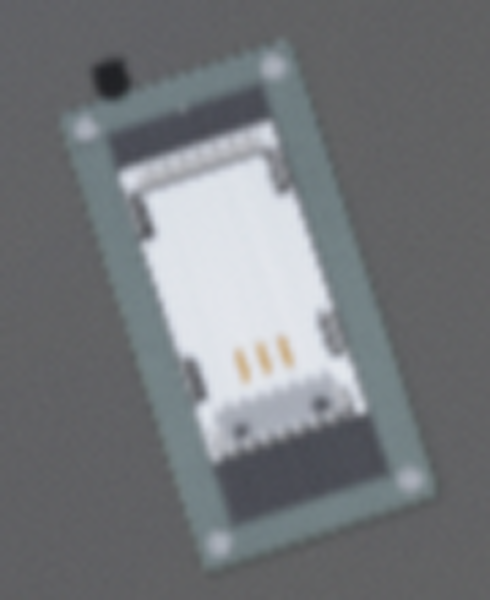

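The crop shows a black pack with a pale label and its tongue toward the bottom of the image, at crop (275,470). The cradle's keeper plate is at its lower end, at crop (280,400) with two screws, and the sill is at the upper end.

```bash
cat > h.py <<'E'
import numpy as np, cv2
from scipy.spatial.transform import Rotation as Rn
from station import sensors, imaging, bot
def ray(name,u,v,T=None):
    c=imaging.camera_info(name); f=240/np.tan(np.radians(c["vfov"]/2))
    d=np.array([(u-c["cx"])/f,(v-c["cy"])/f,1.])
    if name=="wrist":
        M=T@c["tool_from_camera"]; return M[:3,3],M[:3,:3]@d
    return -c["R"].T@c["t"], c["R"].T@d
def onz(name,u,v,z,T=None):
    o,d=ray(name,u,v,T); return o+d*(z-o[2])/d[2]
def tcp(s=None):
    s=s or sensors.observe(); T=np.eye(4);T[:3,:3]=Rn.from_rotvec(s["tcp_rot"]).as_matrix();T[:3,3]=s["tcp_pos"];return T
E
python3 - <<'E'
from h import *
np.set_printoptions(precision=4,suppress=True)
B=[onz("top",372+x/8-.5,185+y/8-.5,.038) for x,y in[(200,113),(376,113),(384,440),(203,443)]]
B=np.array(B);print(B,B.mean(0));print(np.linalg.norm(B[0]-B[1]),np.linalg.norm(B[1]-B[2]))
t=np.array([onz("top",372+x/8-.5,185+y/8-.5,.008) for x,y in[(200,495),(351,490)]]);print(t)
C=np.array([onz("top",220+x/5.444-.5,170+y/5.4545-.5,.014) for x,y in[(62,115),(290,38),(437,490),(208,572)]])
print(C,C.mean(0),np.linalg.norm(C[0]-C[1]),np.linalg.norm(C[1]-C[2]))
for X in(B,C):
    e=(X[0]+X[1]-X[2]-X[3])/2;print(np.degrees(np.arctan2(e[1],e[0])))
T=tcp();print(T)
E
```

```text
[[0.5925 0.104  0.038 ]
 [0.5919 0.0617 0.038 ]
 [0.5129 0.0618 0.038 ]
 [0.5127 0.1051 0.038 ]] [0.5525 0.0831 0.038 ]
0.042292052302197174 0.078996623267539
[[0.5022 0.1025 0.008 ]
 [0.503  0.0655 0.008 ]]
[[0.6167 0.4279 0.014 ]
 [0.6438 0.3447 0.014 ]
 [0.4788 0.2928 0.014 ]
 [0.4505 0.3754 0.014 ]] [0.5475 0.3602 0.014 ] 0.0874616078407875 0.17288503494671595
-0.39787940800570976
17.49486182884135
[[-0.8984  0.4392 -0.0009  0.2414]
 [ 0.4392  0.8984 -0.002   0.4937]
 [-0.0001 -0.0021 -1.      0.3029]
 [ 0.      0.      0.      1.    ]]
```

```bash
cat >> h.py <<'E'
def pose(x,y,z,yaw,tilt=0.):
    """pack-axis yaw (deg); tool down, tool x = -pack x; tilt rad = tongue (-x) low"""
    a=np.radians(yaw)
    P=Rn.from_euler("z",a)*Rn.from_euler("y",-tilt)
    R=(P*Rn.from_matrix(np.diag([-1.,1.,-1.]))).as_matrix()
    T=np.eye(4);T[:3,:3]=R;T[:3,3]=[x,y,z];return T
def rel(Tt,T=None):
    T=tcp() if T is None else T
    D=np.linalg.inv(T)@Tt
    return np.round(np.r_[D[:3,3]*100,np.degrees(Rn.from_matrix(D[:3,:3]).as_rotvec())],3)
E
python3 - <<'E'
from h import *
print(rel(pose(.54,.355,.23,17.5)))
E
```

```text
[-3.2919e+01  6.7400e-01  7.2920e+00 -1.1900e-01 -4.2000e-02 -4.3551e+01]
```

jog_arm(
  moves=[100, -5.5, 0.1, 1.2, 0, 0, -7.3, 100, -11, 0.2, 2.4, 0, 0, -14.6, 100, -16.5, 0.35, 3.6, 0, 0, -21.8, 100, -22, 0.45, 4.9, 0, 0, -29, 100, -27.5, 0.55, 6.1, 0, 0, -36.3, 100, -32.9, 0.7, 7.3, -0.1, 0, -43.5, 100, -32.9, 0.7, 7.3, -0.1, 0, -43.5, 100, -32.9, 0.7, 7.3, -0.1, 0, -43.5],
)

```text
clock: 1.1
tcp_pos: [0.5395, 0.3553, 0.229]
tcp_rot: [0.475, -3.103, -0.0]
wrist_force: [0.0, 0.0, 0.0]
width: 0.0854
```

Run:
```python
from h import *
T=tcp();np.save("pics/Tc.npy",T);print(T[:3,3],sensors.observe()["q"],sensors.observe()["joint_vel"].max())
p,d=imaging.snapshot("wrist");cv2.imwrite("pics/wc.png",p);np.save("pics/wc_d.npy",d)
```

```text
[0.53947504 0.35532054 0.22904959] [-0.61266832  0.55481271  0.0070984   1.33370133 -0.00535757  1.25564371
  1.26935786] 0.0023511249113531128
```

View pics/wc.png

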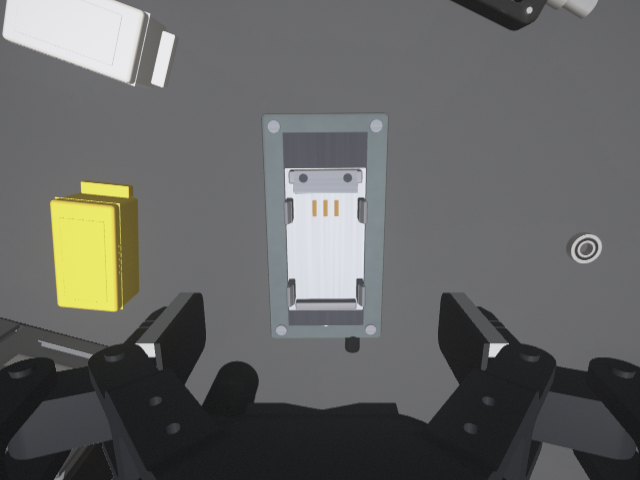

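The wrist view shows the cradle square in the picture. The keeper plate is at the top (325,180), the sill is at the bottom (326,303), and the four posts are visible. I'll enlarge it.

Run:
```python
import cv2
p=cv2.imread("pics/wc.png")
cv2.imwrite("pics/wc1.png",cv2.resize(p[105:225,250:400],(750,600),interpolation=cv2.INTER_CUBIC))
cv2.imwrite("pics/wc2.png",cv2.resize(p[235:355,250:400],(750,600),interpolation=cv2.INTER_CUBIC))
```

```text
(no output)
```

View pics/wc1.png

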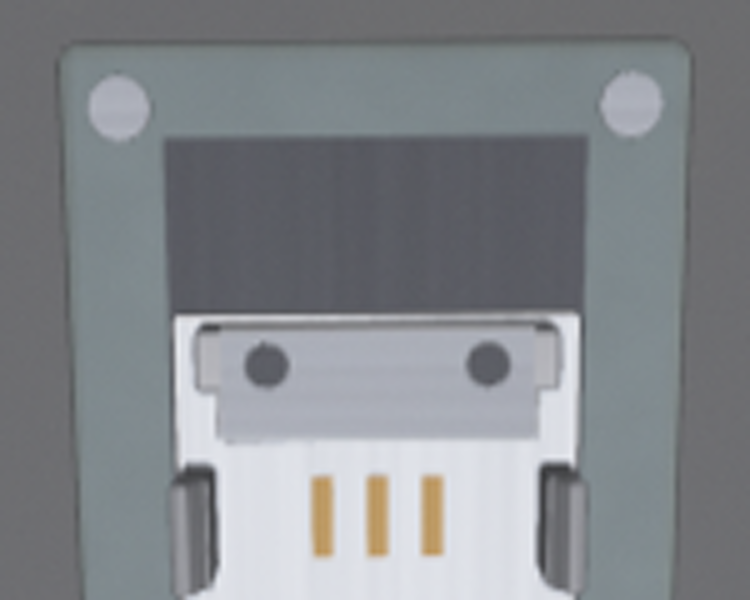

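View pics/wc2.png

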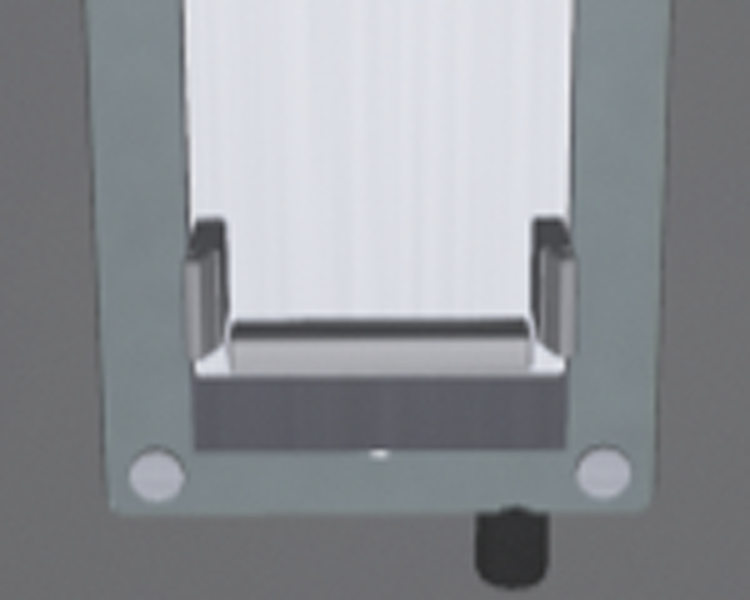

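Run:
```python
from h import *
np.set_printoptions(precision=4,suppress=True)
T=np.load("pics/Tc.npy")
w=lambda x,y,z,b:onz("wrist",250+x/5-.4,(105 if b==1 else 235)+y/5-.4,z,T)
C=np.array([w(60,40,.014,1),w(690,37,.014,1),w(652,515,.014,2),w(108,515,.014,2)])
c=C.mean(0);print(C,c,np.linalg.norm(C-np.roll(C,1,0),axis=1))
e=(C[2]+C[3]-C[0]-C[1]);yaw=np.arctan2(e[1],e[0]);print(np.degrees(yaw))
f=C[0]+C[3]-C[1]-C[2];print(np.degrees(np.arctan2(f[1],f[0]))-90, "signs: +/-")
R=np.array([[np.cos(yaw),np.sin(yaw)],[-np.sin(yaw),np.cos(yaw)]])
for n,p in dict(keepL=w(217,438,.0305,1),keepR=w(540,438,.0305,1),keepLt=w(217,438,.034,1),keepRt=w(540,438,.034,1),silltopL=w(230,338,.028,2),silltopR=w(530,336,.028,2),sillbotL=w(232,320,.02,2),sillbotR=w(528,318,.02,2),sillbackL=w(200,375,.028,2),insTL=w(175,315,.02,1),insTR=w(578,315,.02,1),postL=w(215,560,.035,1),postR=w(540,560,.035,1),recT=w(165,137,.014,1),recB=w(380,450,.014,2)).items():print(n,R@(p-c)[:2])
d=np.load("pics/wc_d.npy");
for u,v in[(327,190),(327,250),(270,200),(325,305)]:
  o,dd=ray("wrist",u,v,T);print(u,v,o+dd*d[v,u])
```

```text
[[0.4774 0.2925 0.014 ]
 [0.4508 0.3761 0.014 ]
 [0.617  0.4296 0.014 ]
 [0.6433 0.3454 0.014 ]] [0.5471 0.3609 0.014 ] [0.1741 0.0877 0.1745 0.0881]
17.764784081167083
-162.49355013599848 signs: +/-
keepL [-0.0338 -0.0222]
keepR [-0.0335  0.0224]
keepLt [-0.0344 -0.0219]
keepRt [-0.0341  0.0221]
silltopL [ 0.0495 -0.0225]
silltopR [0.0495 0.0225]
sillbotL [ 0.0502 -0.0227]
sillbotR [0.0502 0.0229]
sillbackL [ 0.0556 -0.0272]
insTL [-0.0498 -0.0285]
insTR [-0.0494  0.0284]
postL [-0.0176 -0.0226]
postR [-0.0173  0.0223]
recT [-0.0741 -0.0297]
recB [0.0756 0.    ]
327 190 [0.5131 0.3513 0.0314]
327 250 [0.5575 0.3656 0.0194]
270 200 [0.5352 0.3144 0.0128]
325 305 [0.597  0.3764 0.0275]
```

The measured insert is about +8.9 mm toward the sill: keeper edge at −34 mm against a nominal −43, sill face at +49.6 against +40.75. The cradle is at (0.547, 0.361) with yaw about 17.6°. Next I'll look at the battery close up.

Run:
```python
from h import *
print(rel(pose(.55,.083,.22,-.4)))
```

```text
[  7.153 -26.415   0.944   0.052  -0.133  17.919]
```

jog_arm(
  moves=[100, 1.4, -5.3, 0.2, 0, 0, 3.6, 100, 2.9, -10.6, 0.4, 0, 0, 7.2, 100, 4.3, -15.8, 0.6, 0, 0, 10.8, 100, 5.7, -21.1, 0.8, 0, 0, 14.3, 100, 7.2, -26.4, 0.9, 0, 0, 17.9, 100, 7.2, -26.4, 0.9, 0, 0, 17.9, 100, 7.2, -26.4, 0.9, 0, 0, 17.9],
)

```text
clock: 2.02
tcp_pos: [0.549, 0.0852, 0.221]
tcp_rot: [-0.006, -3.14, -0.004]
wrist_force: [0.2, 0.7, 0.2]
width: 0.0855
```

Run:
```python
from h import *
T=tcp();np.save("pics/Tb.npy",T);print(T[:3,3])
p,d=imaging.snapshot("wrist");cv2.imwrite("pics/wb.png",p);np.save("pics/wb_d.npy",d)
a=cv2.resize(p[100:340,200:440],(600,600),interpolation=cv2.INTER_CUBIC)
cv2.imwrite("pics/wb1.png",cv2.convertScaleAbs(a,alpha=1.8,beta=10))
```

```text
[0.54897184 0.08516336 0.22099947]
```

View pics/wb1.png

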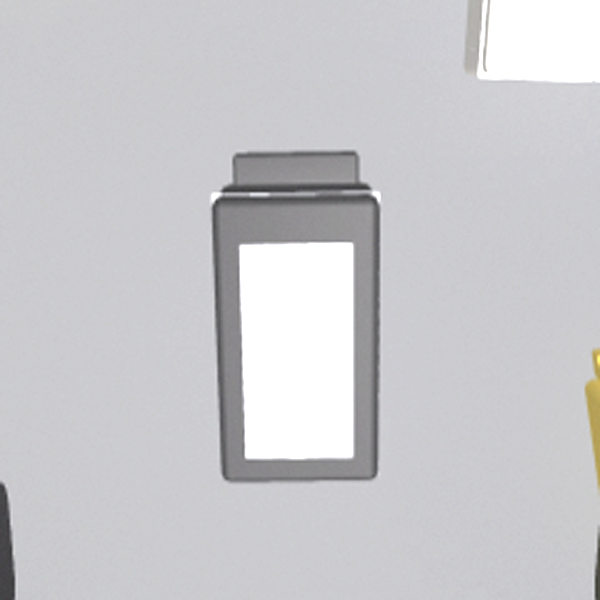

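View pics/wb.png

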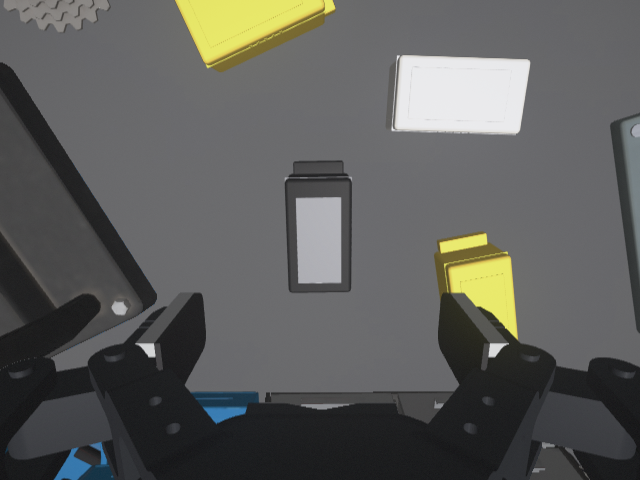

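Black pack confirmed in the close crop: top face corners at crop (210,198), (380,197), (378,479) and (222,479), tongue at (296,152).

Run:
```python
from h import *
np.set_printoptions(precision=4,suppress=True)
T=np.load("pics/Tb.npy")
w=lambda x,y,z:onz("wrist",200+x/2.5-.3,100+y/2.5-.3,z,T)
C=np.array([w(210,194,.038),w(380,192,.038),w(379,480,.038),w(222,481,.038)]);c=C.mean(0)
print(C,c,np.linalg.norm(C-np.roll(C,1,0),axis=1))
for i,j in((3,0),(2,1)):
  e=C[i]-C[j];print(np.degrees(np.arctan2(e[1],e[0])))
t=np.array([w(234,152,.008),w(358,151,.008)]);print(t)
d=np.load("pics/wb_d.npy");o,dd=ray("wrist",320,230,T);print(o+dd*d[230,320])
L=np.array([w(238,243,.038),w(354,241,.038),w(354,458,.038),w(245,459,.038)]);print(L,L.mean(0))
for i,j in((3,0),(2,1)):
  e=L[i]-L[j];print(np.degrees(np.arctan2(e[1],e[0])))
```

```text
[[0.5123 0.0617 0.038 ]
 [0.512  0.1054 0.038 ]
 [0.5917 0.1064 0.038 ]
 [0.5918 0.0627 0.038 ]] [0.5519 0.084  0.038 ] [0.0795 0.0438 0.0798 0.0437]
0.7411032405648903
0.6863054426889598
[[0.5037 0.066  0.008 ]
 [0.5036 0.1013 0.008 ]]
[0.5474 0.0848 0.038 ]
[[0.525  0.0686 0.038 ]
 [0.5246 0.0988 0.038 ]
 [0.5851 0.0994 0.038 ]
 [0.5853 0.0692 0.038 ]] [0.555 0.084 0.038]
0.5963160186042302
0.4960245655892557
```

Run:
```python
from h import *
T=np.load("pics/Tb.npy")
for u,v in((437,255),(447,272),(445,262),(455,335)):print(onz("wrist",u,v,.02,T))
print(rel(pose(.5523,.0838,.08,.4)))
```

```text
[0.57101024 0.16973379 0.02      ]
[0.58416457 0.17803036 0.02      ]
[0.57640327 0.17596431 0.02      ]
[0.63564099 0.18819666 0.02      ]
[-0.361 -0.256 14.084  0.149 -0.118 -0.537]
```

jog_arm(
  moves=[100, -0.1, -0.1, 5, 0, 0, -0.5, 100, -0.2, -0.2, 10, 0.1, -0.1, -0.5, 100, -0.36, -0.26, 13, 0.15, -0.1, -0.5, 100, -0.36, -0.26, 14.1, 0.15, -0.1, -0.5, 100, -0.36, -0.26, 14.1, 0.15, -0.1, -0.5, 100, -0.36, -0.26, 14.1, 0.15, -0.1, -0.5],
)

```text
clock: 2.82
tcp_pos: [0.5535, 0.0846, 0.0815]
tcp_rot: [-0.012, 3.139, 0.001]
wrist_force: [-1.1, 0.6, -1.0]
width: 0.0853
```

jog_arm(
  moves=[40, 0, 0, 0, 0, 0, 0, 40, 0, 0, 0, 0, 0, 0, 40, 0, 0, 0, 0, 0, 0, 40, 0, 0, 0, 0, 0, 0, 40, 0, 0, 0, 0, 0, 0, 40, 0, 0, 0, 0, 0, 0],
  newtons=40,
)

```text
clock: 3.58
tcp_pos: [0.5542, 0.0844, 0.0825]
tcp_rot: [-0.011, 3.137, 0.001]
wrist_force: [-0.4, -1.1, 5.7]
width: 0.0432
```

Run:
```python
from h import *
s=sensors.observe();print(s["clock"],s["tcp_pos"],s["width"],s["wrist_force"])
print(rel(pose(.5523,.0838,.08,.4)))
p,d=imaging.snapshot("wrist");cv2.imwrite("pics/wg.png",p)
p,d=imaging.snapshot("side");cv2.imwrite("pics/sg.png",p)
```

```text
3.575 [0.55423677 0.08438711 0.08250802] 0.043152205890253655 [-0.39123426 -1.09898241  5.73229542]
[ 0.195 -0.058  0.25   0.049  0.27   0.01 ]
```

View pics/wg.png

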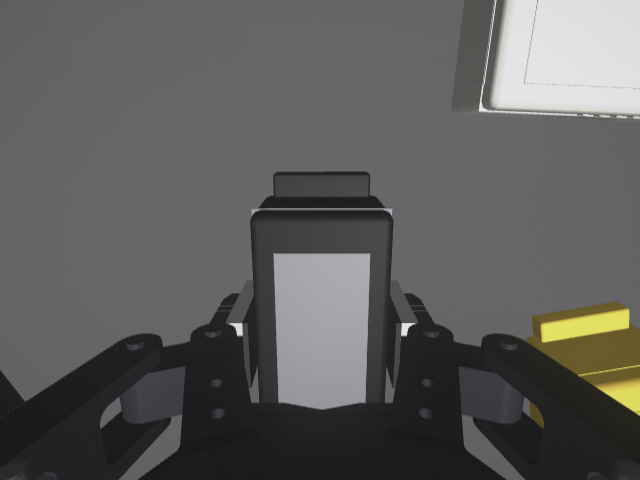

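The pack is in the jaws: width 43 mm, tongue visible at (322,185). Next I'll lift it.

jog_arm(
  moves=[40, 0, 0, -2, 0, 0, 0, 40, 0, 0, -5, 0, 0, 0, 40, 0, 0, -9, 0, 0, 0, 40, 0, 0, -13, 0, 0, 0, 40, 0, 0, -13, 0, 0, 0, 40, 0, 0, -13, 0, 0, 0, 40, 0, 0, -13, 0, 0, 0],
)

```text
clock: 4.55
tcp_pos: [0.552, 0.0841, 0.2098]
tcp_rot: [0.011, -3.141, 0.0]
wrist_force: [-1.0, -0.2, -4.5]
width: 0.0436
```

Run:
```python
from h import *
s=sensors.observe();np.save("pics/Tl.npy",tcp(s));print(s["clock"],s["tcp_pos"],s["width"],s["wrist_force"])
p,d=imaging.snapshot("wrist");cv2.imwrite("pics/wl.png",p);np.save("pics/wl_d.npy",d)
cv2.imwrite("pics/wl1.png",cv2.convertScaleAbs(cv2.resize(p[160:420,230:420],(570,780) if 0 else (438,600),interpolation=cv2.INTER_CUBIC),alpha=1.8,beta=10))
p,d=imaging.snapshot("side");cv2.imwrite("pics/sl.png",p[100:400,250:600])
```

```text
4.55 [0.55195309 0.08410596 0.20980558] 0.04358879244254509 [-0.97602406 -0.15398458 -4.51990159]
```

View pics/wl1.png

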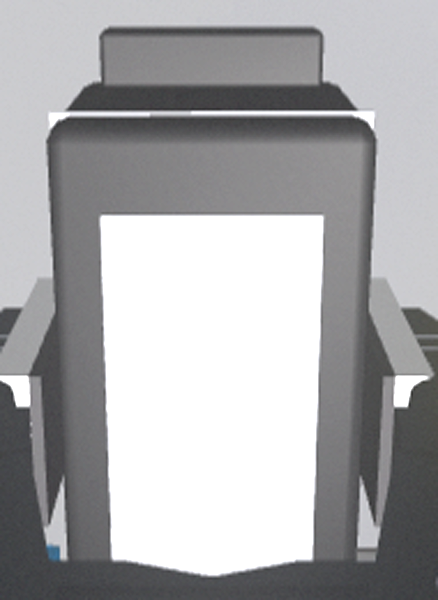

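View pics/sl.png

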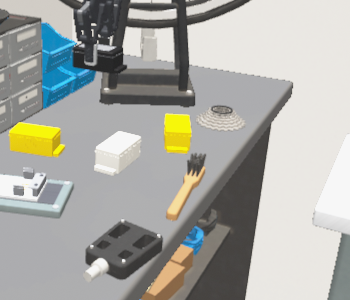

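```bash
cat >> h.py <<'E'
def packfit(d):
    c=imaging.camera_info("wrist");f=240/np.tan(np.radians(c["vfov"]/2));M=c["tool_from_camera"]
    v,u=np.mgrid[230:390:2,280:365:2];z=d[v,u]
    P=np.stack([(u-c["cx"])/f*z,(v-c["cy"])/f*z,z],-1).reshape(-1,3)
    P=P[(P[:,2]>.03)&(P[:,2]<.3)]@M[:3,:3].T+M[:3,3]
    A=np.c_[P[:,:2],np.ones(len(P))]
    for _ in range(5):
        k=np.linalg.lstsq(A,P[:,2],rcond=None)[0];r=P[:,2]-A@k;g=abs(r)<max(2*np.median(abs(r)),1e-4);A,P=A[g],P[g]
    return k,np.median(abs(r)),len(P)
E
python3 - <<'E'
from h import *
np.set_printoptions(precision=4,suppress=True)
d=np.load("pics/wl_d.npy");k,r,n=packfit(d);print(k,r,n)   # z = k0 x + k1 y + k2 in tool frame
I=np.eye(4)
def hit(x,y,z):
    u,v=230+x*190/438-.3,160+y*260/600-.3
    o,dd=ray("wrist",u,v,I); return o+dd*(z-o[2])/dd[2]
zt=k[2]
print("front top edge",hit(50,115,zt),hit(375,115,zt)); print("label front",hit(100,215,zt),hit(323,214,zt))
print("tongue front top",hit(100,30,zt+.030),hit(323,29,zt+.030))
E
```

```text
[-0.0007  0.0012  0.0455] 0.00021347652507927237 1870
front top edge [ 0.0423 -0.0206  0.0455] [0.0423 0.0214 0.0455]
label front [ 0.0288 -0.0146  0.0455] [0.0289 0.0151 0.0455]
tongue front top [ 0.0502 -0.0175  0.0755] [0.0503 0.018  0.0755]
```

```bash
cat >> h.py <<'E'
C0=np.array([.5471,.3609,0.]);CY=np.radians(17.6)
PT=np.eye(4);PT[:3,:3]=np.diag([-1.,1.,-1.]);PT[:3,3]=[.0017,.0003,.0835]   # pack in tool
TC=np.eye(4);TC[:3,:3]=Rn.from_euler("z",CY).as_matrix();TC[:3,3]=C0
def tool_for(tx,tz,tilt,ty=0.):
    """tongue tip at (tx,ty,tz) in cradle frame, tilt rad"""
    P=np.eye(4);P[:3,:3]=Rn.from_euler("y",-tilt).as_matrix();P[:3,3]=np.array([tx,ty,tz])-P[:3,:3]@[-.049,0,0]
    return TC@P@np.linalg.inv(PT)
def where(T=None):
    T=tcp() if T is None else T
    P=np.linalg.inv(TC)@T@PT;e=Rn.from_matrix(P[:3,:3]).as_euler("zyx")
    return dict(tip=np.round((P@[-.049,0,0,1])[:3]*1000,2),org=np.round(P[:3,3]*1000,2),tail=np.round((P@[.04,0,0,1])[:3]*1000,2),tilt=round(-e[1],4),yaw=round(e[0],4),roll=round(e[2],4))
def cf(s): return np.round(TC[:3,:3].T@s["wrist_force"],2)
E
python3 - <<'E'
from h import *
print(where());T=tool_for(-.024,.06,.21);print(T[:3,3],rel(T))
E
```

```text
{'tip': array([-126.74, -250.16,  127.  ]), 'org': array([ -79.93, -264.64,  127.05]), 'tail': array([ -41.71, -276.46,  127.08]), 'tilt': np.float64(0.0009), 'yaw': np.float64(-0.3), 'roll': np.float64(-0.0001)}
[0.55498759 0.36308736 0.1522345 ] [ -0.439  27.887   5.836  -1.803 -11.891 -17.123]
```

jog_arm(
  moves=[40, -0.1, 4.7, 0, -0.3, -2, -2.9, 40, -0.2, 9.4, 0, -0.6, -4, -5.8, 40, -0.2, 14.1, 0, -0.9, -6, -8.6, 40, -0.3, 18.8, 0, -1.2, -8, -11.4, 40, -0.4, 23.5, 1, -1.5, -10, -14.3, 40, -0.4, 27.9, 3, -1.8, -11.9, -17.1, 40, -0.4, 27.9, 5, -1.8, -11.9, -17.1, 40, -0.4, 27.9, 5.8, -1.8, -11.9, -17.1, 40, -0.4, 27.9, 5.8, -1.8, -11.9, -17.1, 40, -0.4, 27.9, 5.8, -1.8, -11.9, -17.1],
)

```text
clock: 5.9
tcp_pos: [0.5559, 0.3623, 0.1537]
tcp_rot: [-0.445, 2.898, 0.047]
wrist_force: [-0.9, 0.9, -3.8]
width: 0.0434
```

Run:
```python
from h import *
s=sensors.observe();T=tcp(s);np.save("pics/Ta.npy",T);print(s["clock"],s["q"],where(T),cf(s))
p,d=imaging.snapshot("wrist");cv2.imwrite("pics/wa.png",p);np.save("pics/wa_d.npy",d)
print(packfit(d))
p,d=imaging.snapshot("side");cv2.imwrite("pics/sa.png",cv2.resize(p[160:340,170:370],(660,594),interpolation=cv2.INTER_CUBIC))
```

```text
5.9 [-0.65211065  0.54533226  0.0272042   1.56573278  0.07211184  0.83075004
  1.20188179] {'tip': array([-23.17,  -0.89,  61.37]), 'org': array([24.73, -1.01, 71.69]), 'tail': array([63.84, -1.11, 80.11]), 'tilt': np.float64(0.2121), 'yaw': np.float64(-0.0026), 'roll': np.float64(-0.0005)} [-0.61  1.1  -3.83]
(array([-0.00302131, -0.00032565,  0.04553023]), np.float64(0.0001941911694086501), 1750)
```

View pics/wa.png

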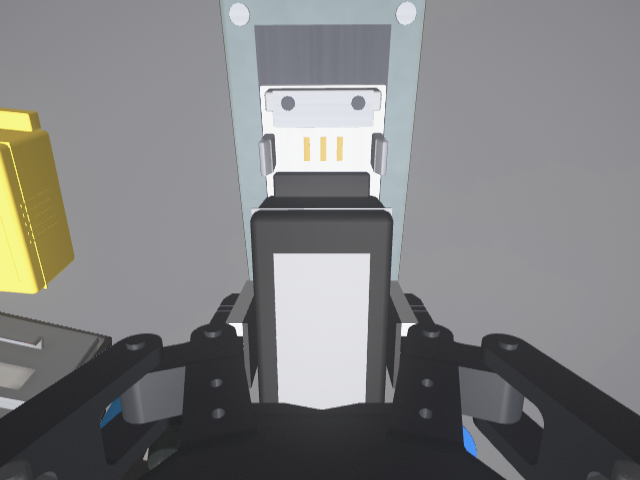

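View pics/sa.png

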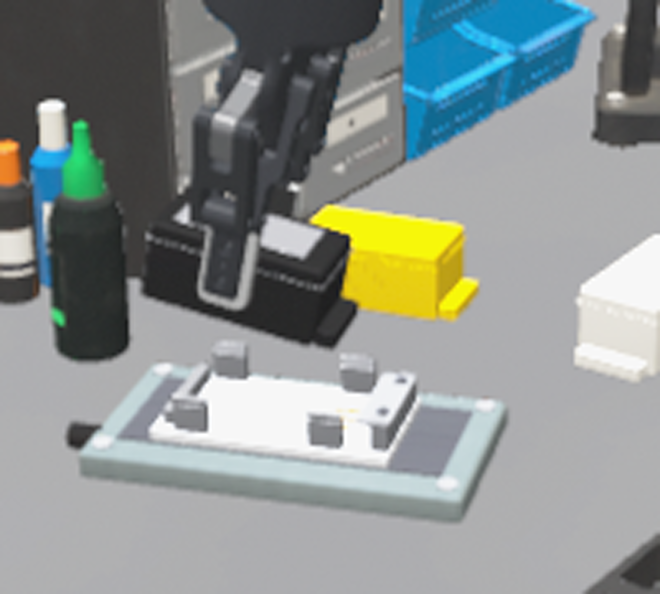

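Everything is as expected: the pack is tilted 0.21 over the cradle, about 0.9 mm toward −y by both FK and picture. I'll lower it with that correction.

Run:
```python
from h import *
print(rel(tool_for(-.024,.030,.21)));print(onz("top",281,152,.03),sensors.observe()["joint_vel"])
```

```text
[ 0.724  0.041  3.086  0.008  0.139 -0.109]
[0.688988   0.32682362 0.03      ] [-0.00434302 -0.00098082 -0.0046187   0.00134384 -0.00269833 -0.00014695
  0.00018593]
```

jog_arm(
  moves=[40, 0.2, 0.04, 1, 0, 0.1, -0.1, 40, 0.5, 0.04, 2, 0, 0.1, -0.1, 40, 0.7, 0.05, 2.8, 0, 0.1, -0.1, 40, 0.72, 0.05, 3.1, 0, 0.1, -0.1, 40, 0.72, 0.05, 3.1, 0, 0.1, -0.1, 40, 0.72, 0.05, 3.1, 0, 0.1, -0.1, 40, 0.72, 0.05, 3.1, 0, 0.1, -0.1],
)

```text
clock: 6.88
tcp_pos: [0.5553, 0.3634, 0.1226]
tcp_rot: [-0.448, 2.898, 0.048]
wrist_force: [0.5, -0.8, -3.7]
width: 0.0433
```

Run:
```python
from h import *
s=sensors.observe();T=tcp(s);print(s["clock"],where(T),cf(s))
p,d=imaging.snapshot("wrist");cv2.imwrite("pics/wd.png",cv2.resize(p[60:260,220:430],(630,600),interpolation=cv2.INTER_CUBIC))
p,d=imaging.snapshot("side");cv2.imwrite("pics/sd.png",cv2.resize(p[200:340,180:340],(680,595),interpolation=cv2.INTER_CUBIC))
print(where())
for z in(.022,.020):print(rel(tool_for(-.024,z,.21)))
```

```text
6.875 {'tip': array([-23.46,   0.25,  30.34]), 'org': array([24.45,  0.24, 40.63]), 'tail': array([63.56,  0.23, 49.03]), 'tilt': np.float64(0.2116), 'yaw': np.float64(-0.0001), 'roll': np.float64(0.0004)} [ 0.23 -0.89 -3.65]
{'tip': array([-23.64,   0.2 ,  30.21]), 'org': array([24.27,  0.19, 40.49]), 'tail': array([63.38,  0.18, 48.88]), 'tilt': np.float64(0.2113), 'yaw': np.float64(-0.0001), 'roll': np.float64(0.0004)}
[ 0.197 -0.017  0.802  0.021  0.074 -0.011]
[ 0.239 -0.017  0.997  0.021  0.074 -0.011]
```

View pics/wd.png

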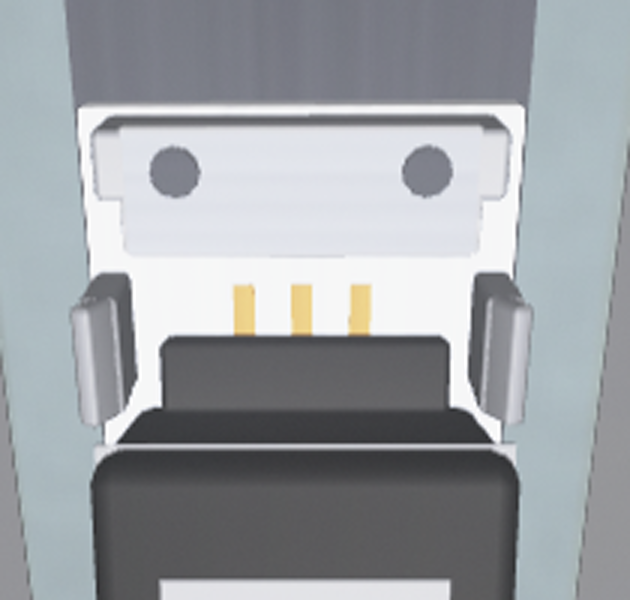

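View pics/sd.png

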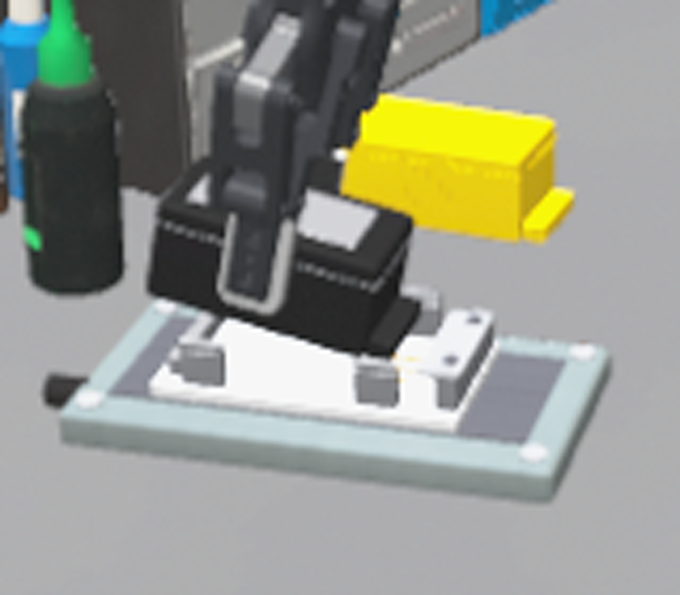

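Seen from the wrist, the tongue (centre 305) is about 0.4 mm off the plate and contact centre (302), which I'll correct. Next I'll lower close to the floor.

jog_arm(
  moves=[40, 0.07, -0.04, 0.3, 0, 0.07, 0, 40, 0.14, -0.045, 0.6, 0, 0.07, 0, 40, 0.2, -0.045, 0.8, 0, 0.07, 0, 40, 0.21, -0.045, 0.85, 0, 0.07, 0, 40, 0.21, -0.045, 0.85, 0, 0.07, 0, 40, 0.21, -0.045, 0.85, 0, 0.07, 0],
)

```text
clock: 7.72
tcp_pos: [0.5551, 0.3629, 0.1139]
tcp_rot: [-0.449, 2.899, 0.048]
wrist_force: [-0.1, -0.5, -3.8]
width: 0.0435
```

Run:
```python
from h import *
s=sensors.observe();T=tcp(s);print(s["clock"],where(T),cf(s))
for z in(.020,.019,.018):print(rel(tool_for(-.024,z,.21,-.0003)))
```

```text
7.725 {'tip': array([-23.88,  -0.17,  21.61]), 'org': array([24.04, -0.18, 31.84]), 'tail': array([63.15, -0.18, 40.2 ]), 'tilt': np.float64(0.2104), 'yaw': np.float64(-0.0001), 'roll': np.float64(0.0005)} [-0.29 -0.42 -3.81]
[ 0.042 -0.009  0.157  0.027  0.02  -0.009]
[ 0.063 -0.009  0.255  0.027  0.02  -0.009]
[ 0.084 -0.009  0.353  0.027  0.02  -0.009]
```

jog_arm(
  moves=[40, 0.02, -0.01, 0.06, 0, 0, 0, 40, 0.03, -0.01, 0.12, 0, 0, 0, 40, 0.04, -0.01, 0.16, 0, 0, 0, 40, 0.04, -0.01, 0.16, 0, 0, 0],
)

```text
clock: 8.22
tcp_pos: [0.5551, 0.3628, 0.1122]
tcp_rot: [-0.449, 2.899, 0.048]
wrist_force: [0.1, 0.0, -4.6]
width: 0.0431
```

Run:
```python
from h import *
s=sensors.observe();T=tcp(s);print(s["clock"],where(T),cf(s))
for z in(.020,.019,.018):print(rel(tool_for(-.024,z,.21,-.0003)))
```

```text
8.225 {'tip': array([-23.98,  -0.28,  19.92]), 'org': array([23.94, -0.28, 30.15]), 'tail': array([63.06, -0.29, 38.49]), 'tilt': np.float64(0.2103), 'yaw': np.float64(-0.0), 'roll': np.float64(0.0005)} [ 0.12 -0.03 -4.58]
[-0.002  0.002 -0.007  0.026  0.016 -0.007]
[ 0.019  0.002  0.091  0.026  0.016 -0.007]
[ 0.04   0.002  0.188  0.026  0.016 -0.007]
```

jog_arm(
  moves=[40, 0.01, 0, 0.05, 0, 0, 0, 40, 0.02, 0, 0.09, 0, 0, 0, 40, 0.02, 0, 0.09, 0, 0, 0],
)

```text
clock: 8.6
tcp_pos: [0.555, 0.3627, 0.1112]
tcp_rot: [-0.449, 2.899, 0.048]
wrist_force: [0.0, -0.2, -4.8]
width: 0.0433
```

Run:
```python
from h import *
s=sensors.observe();T=tcp(s);print(s["clock"],where(T),cf(s))
```

```text
8.6 {'tip': array([-24.06,  -0.31,  18.93]), 'org': array([23.86, -0.32, 29.15]), 'tail': array([62.98, -0.32, 37.49]), 'tilt': np.float64(0.2101), 'yaw': np.float64(-0.0), 'roll': np.float64(0.0004)} [-0.05 -0.2  -4.8 ]
```

jog_arm(
  moves=[40, 0.01, 0, 0.04, 0, 0, 0, 40, 0.02, 0, 0.08, 0, 0, 0, 40, 0.02, 0, 0.08, 0, 0, 0],
)

```text
clock: 8.98
tcp_pos: [0.5551, 0.3628, 0.1108]
tcp_rot: [-0.448, 2.899, 0.048]
wrist_force: [-0.5, 0.1, -1.2]
width: 0.0437
```

Run:
```python
from h import *
s=sensors.observe();T=tcp(s);print(s["clock"],where(T),cf(s))
p,d=imaging.snapshot("side");cv2.imwrite("pics/se.png",cv2.resize(p[230:340,180:340],(800,550),interpolation=cv2.INTER_CUBIC))
```

```text
8.975 {'tip': array([-23.88,  -0.28,  18.54]), 'org': array([24.03, -0.29, 28.78]), 'tail': array([63.15, -0.3 , 37.14]), 'tilt': np.float64(0.2106), 'yaw': np.float64(-0.0001), 'roll': np.float64(0.0005)} [-0.46  0.26 -1.25]
```

View pics/se.png

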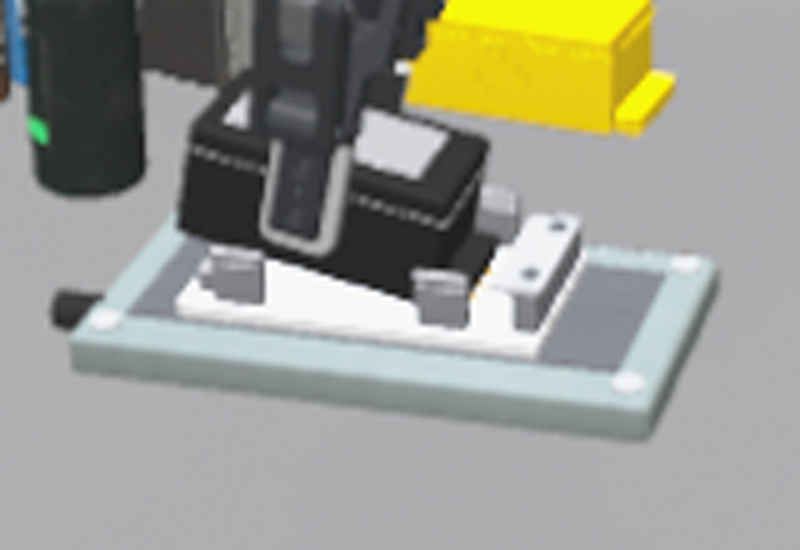

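The tongue has touched the floor with 3.5 N at a reading of 18.6 mm (true 20), so FK reads about 1.3 mm low. I'll lift a touch and slide toward the keeper.

Run:
```python
from h import *
for x in(-.024,-.030,-.036,-.039):print(x,rel(tool_for(x,.0191,.21,-.0003)))
```

```text
-0.024 [-0.005  0.001 -0.057  0.03   0.037 -0.011]
-0.03 [ 0.582  0.001 -0.182  0.03   0.037 -0.011]
-0.036 [ 1.169e+00  1.000e-03 -3.080e-01  3.000e-02  3.700e-02 -1.100e-02]
-0.039 [ 1.462e+00  1.000e-03 -3.700e-01  3.000e-02  3.700e-02 -1.100e-02]
```

jog_arm(
  moves=[40, 0, 0, -0.06, 0, 0, 0, 40, 0.2, 0, -0.1, 0, 0, 0, 40, 0.4, 0, -0.145, 0, 0, 0, 40, 0.6, 0, -0.185, 0, 0, 0, 40, 0.8, 0, -0.23, 0, 0, 0, 40, 0.95, 0, -0.26, 0, 0, 0, 40, 1.1, 0, -0.295, 0, 0, 0, 40, 1.1, 0, -0.295, 0, 0, 0],
)

```text
clock: 10.02
tcp_pos: [0.5442, 0.3594, 0.1114]
tcp_rot: [-0.449, 2.899, 0.048]
wrist_force: [-0.3, 0.4, -4.2]
width: 0.0436
```

Run:
```python
from h import *
s=sensors.observe();T=tcp(s);print(s["clock"],where(T),cf(s))
p,d=imaging.snapshot("wrist");cv2.imwrite("pics/we.png",cv2.resize(p[60:260,220:430],(630,600),interpolation=cv2.INTER_CUBIC))
for x in(-.037,-.039,-.040):print(x,rel(tool_for(x,.0191,.21,-.0003)))
```

```text
10.025 {'tip': array([-35.38,  -0.24,  19.11]), 'org': array([12.54, -0.25, 29.35]), 'tail': array([51.66, -0.25, 37.71]), 'tilt': np.float64(0.2106), 'yaw': np.float64(0.0), 'roll': np.float64(0.0006)} [-0.16  0.51 -4.16]
-0.037 [ 0.165  0.001 -0.031  0.031  0.04  -0.008]
-0.039 [ 0.361  0.001 -0.073  0.031  0.04  -0.008]
-0.04 [ 0.459  0.001 -0.094  0.031  0.04  -0.008]
```

View pics/we.png

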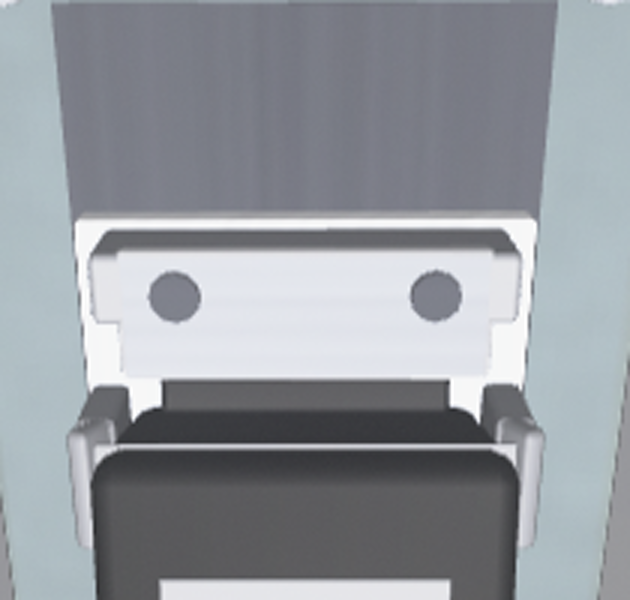

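The tongue is visibly going under the plate (plate edge at row 378, tongue below it) with no contact force. Now I'll feel for the stop.

jog_arm(
  moves=[40, 0.08, 0, -0.015, 0, 0, 0, 40, 0.16, 0, -0.03, 0, 0, 0, 40, 0.24, 0, -0.05, 0, 0, 0, 40, 0.24, 0, -0.05, 0, 0, 0],
)

```text
clock: 10.58
tcp_pos: [0.5419, 0.3586, 0.1114]
tcp_rot: [-0.449, 2.899, 0.048]
wrist_force: [0.9, -0.7, -4.4]
width: 0.0435
```

Run:
```python
from h import *
s=sensors.observe();T=tcp(s);print(s["clock"],where(T),cf(s))
for x in(-.038,-.039,-.040):print(x,rel(tool_for(x,.0191,.21,-.0003)))
```

```text
10.575 {'tip': array([-37.78,  -0.25,  19.11]), 'org': array([10.13, -0.26, 29.36]), 'tail': array([49.25, -0.27, 37.72]), 'tilt': np.float64(0.2106), 'yaw': np.float64(-0.0), 'roll': np.float64(0.0005)} [ 0.63 -0.91 -4.4 ]
-0.038 [ 0.016  0.001  0.     0.031  0.035 -0.008]
-0.039 [ 0.114  0.001 -0.021  0.031  0.035 -0.008]
-0.04 [ 0.212  0.001 -0.042  0.031  0.035 -0.008]
```

jog_arm(
  moves=[40, 0.05, 0, -0.01, 0, 0, 0, 40, 0.1, 0, -0.02, 0, 0, 0, 40, 0.14, 0, -0.03, 0, 0, 0, 40, 0.14, 0, -0.03, 0, 0, 0],
)

```text
clock: 11.08
tcp_pos: [0.5407, 0.3582, 0.1114]
tcp_rot: [-0.449, 2.898, 0.048]
wrist_force: [0.1, -0.3, -3.9]
width: 0.0435
```

Run:
```python
from h import *
s=sensors.observe();T=tcp(s);print(s["clock"],where(T),cf(s))
```

```text
11.075 {'tip': array([-39.01,  -0.23,  19.18]), 'org': array([ 8.91, -0.24, 29.44]), 'tail': array([48.02, -0.25, 37.82]), 'tilt': np.float64(0.2111), 'yaw': np.float64(-0.0), 'roll': np.float64(0.0007)} [-0.03 -0.33 -3.9 ]
```

jog_arm(
  moves=[40, 0.04, 0, -0.008, 0, 0, 0, 40, 0.08, 0, -0.016, 0, 0, 0, 40, 0.12, 0, -0.02, 0, 0, 0, 40, 0.12, 0, -0.02, 0, 0, 0],
)

```text
clock: 11.58
tcp_pos: [0.5404, 0.3581, 0.1118]
tcp_rot: [-0.448, 2.896, 0.049]
wrist_force: [4.4, 1.7, -6.8]
width: 0.0438
```

Run:
```python
from h import *
s=sensors.observe();T=tcp(s);print(s["clock"],where(T),cf(s))
```

```text
11.575 {'tip': array([-39.16,  -0.23,  19.44]), 'org': array([ 8.73, -0.24, 29.81]), 'tail': array([47.83, -0.25, 38.27]), 'tilt': np.float64(0.2132), 'yaw': np.float64(-0.0001), 'roll': np.float64(0.001)} [ 4.73  0.31 -6.84]
```

The stop is found: +4.8 N along cradle x at tip −39.2 mm, where the camera predicted it. I'll back off 0.4 mm and check the pack in hand before rocking.

Run:
```python
from h import *
p,d=imaging.snapshot("wrist");print(packfit(d))
s=sensors.observe();T=tcp(s);print(where(T),cf(s))
for th in(.21,.19,.17,.15,.13,.11,.09,.07,.05,.03,.01,0):
    tx=-.04045+.008*np.sin(th); tz=.0190
    X=tool_for(tx,tz,th,-.0003);w=where(X);print(th,rel(X),w["tip"],w["tail"])
```

```text
(array([-0.00041593,  0.00441984,  0.04552748]), np.float64(0.00021224886129288245), 1832)
{'tip': array([-39.19,  -0.23,  19.43]), 'org': array([ 8.7 , -0.24, 29.79]), 'tail': array([47.79, -0.25, 38.25]), 'tilt': np.float64(0.2131), 'yaw': np.float64(-0.0001), 'roll': np.float64(0.0009)} [ 4.51  0.99 -5.08]
0.21 [-0.057  0.002  0.067  0.052  0.179 -0.017] [-38.78  -0.3   19.  ] [48.26 -0.3  37.55]
0.19 [-0.208  0.002  0.167  0.052  1.325 -0.016] [-38.94  -0.3   19.  ] [48.46 -0.3  35.81]
0.17 [-3.56e-01  2.00e-03  2.70e-01  5.30e-02  2.47e+00 -1.60e-02] [-39.1  -0.3  19. ] [48.62 -0.3  34.06]
0.15 [-5.020e-01  2.000e-03  3.770e-01  5.300e-02  3.616e+00 -1.500e-02] [-39.25  -0.3   19.  ] [48.75 -0.3  32.3 ]
0.13 [-6.450e-01  2.000e-03  4.870e-01  5.300e-02  4.762e+00 -1.500e-02] [-39.41  -0.3   19.  ] [48.84 -0.3  30.54]
0.11 [-7.870e-01  2.000e-03  6.000e-01  5.300e-02  5.908e+00 -1.400e-02] [-39.57  -0.3   19.  ] [48.89 -0.3  28.77]
0.09 [-9.260e-01  2.000e-03  7.160e-01  5.300e-02  7.054e+00 -1.400e-02] [-39.73  -0.3   19.  ] [48.91 -0.3  27.  ]
0.07 [-1.062e+00  1.000e-03  8.360e-01  5.300e-02  8.200e+00 -1.300e-02] [-39.89  -0.3   19.  ] [48.89 -0.3  25.22]
0.05 [-1.196e+00  1.000e-03  9.580e-01  5.300e-02  9.346e+00 -1.300e-02] [-40.05  -0.3   19.  ] [48.84 -0.3  23.45]
0.03 [-1.3270e+00  1.0000e-03  1.0830e+00  5.4000e-02  1.0492e+01 -1.2000e-02] [-40.21  -0.3   19.  ] [48.75 -0.3  21.67]
0.01 [-1.4560e+00  1.0000e-03  1.2120e+00  5.4000e-02  1.1638e+01 -1.2000e-02] [-40.37  -0.3   19.  ] [48.63 -0.3  19.89]
0 [-1.5200e+00  1.0000e-03  1.2770e+00  5.4000e-02  1.2211e+01 -1.1000e-02] [-40.45  -0.3   19.  ] [48.55 -0.3  19.  ]
```

jog_arm(
  moves=[40, -0.06, 0, 0.065, 0, 0.2, 0, 40, -0.21, 0, 0.167, 0, 1.3, 0, 40, -0.36, 0, 0.27, 0, 2.5, 0, 40, -0.5, 0, 0.375, 0, 3.6, 0, 40, -0.645, 0, 0.485, 0, 4.75, 0, 40, -0.79, 0, 0.6, 0, 5.9, 0, 40, -0.79, 0, 0.6, 0, 5.9, 0, 40, -0.79, 0, 0.6, 0, 5.9, 0],
)

```text
clock: 12.62
tcp_pos: [0.5486, 0.3608, 0.1073]
tcp_rot: [-0.464, 2.998, 0.027]
wrist_force: [0.4, -0.2, -3.2]
width: 0.0437
```

Run:
```python
from h import *
s=sensors.observe();T=tcp(s);print(s["clock"],where(T),cf(s))
p,d=imaging.snapshot("wrist");print(packfit(d));cv2.imwrite("pics/wf.png",cv2.resize(p[60:260,220:430],(630,600),interpolation=cv2.INTER_CUBIC))
for th in(.11,.09,.07,.05,.03,.01,0):
    X=tool_for(-.04045+.008*np.sin(th),.0190,th,-.0003);print(th,rel(X))
```

```text
12.625 {'tip': array([-39.91,  -0.21,  18.78]), 'org': array([ 8.8 , -0.21, 24.13]), 'tail': array([48.56, -0.21, 28.49]), 'tilt': np.float64(0.1094), 'yaw': np.float64(0.0), 'roll': np.float64(0.0009)} [ 0.32 -0.27 -3.22]
(array([-0.00169839,  0.00097769,  0.04551998]), np.float64(0.000249170112658105), 2099)
0.11 [-0.031  0.001 -0.018  0.046 -0.025 -0.   ]
0.09 [-1.81e-01  1.00e-03  8.40e-02  4.60e-02  1.12e+00  0.00e+00]
0.07 [-3.290e-01  1.000e-03  1.880e-01  4.600e-02  2.266e+00  1.000e-03]
0.05 [-4.750e-01  1.000e-03  2.960e-01  4.600e-02  3.412e+00  1.000e-03]
0.03 [-6.180e-01  1.000e-03  4.070e-01  4.600e-02  4.558e+00  1.000e-03]
0.01 [-7.600e-01  1.000e-03  5.210e-01  4.600e-02  5.704e+00  2.000e-03]
0 [-8.300e-01  1.000e-03  5.790e-01  4.600e-02  6.277e+00  2.000e-03]
```

View pics/wf.png

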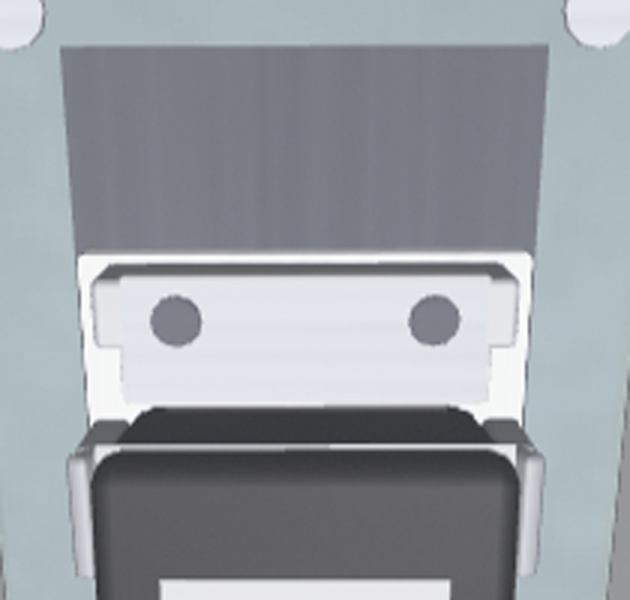

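No load; tongue fully under the plate. Continue to 0.05 and check the sill.

jog_arm(
  moves=[40, -0.1, 0, 0.03, 0, 0.55, 0, 40, -0.18, 0, 0.08, 0, 1.1, 0, 40, -0.255, 0, 0.135, 0, 1.7, 0, 40, -0.33, 0, 0.185, 0, 2.27, 0, 40, -0.475, 0, 0.295, 0, 3.4, 0, 40, -0.475, 0, 0.295, 0, 3.4, 0],
)

```text
clock: 13.42
tcp_pos: [0.5539, 0.3622, 0.1048]
tcp_rot: [-0.472, 3.056, 0.013]
wrist_force: [0.1, -0.5, -4.5]
width: 0.0434
```

Run:
```python
from h import *
s=sensors.observe();T=tcp(s);print(s["clock"],where(T),cf(s))
p,d=imaging.snapshot("wrist");print(packfit(d))
for th in(.05,.03,.01,0):
    X=tool_for(-.0403+.008*np.sin(th),.0189,th,-.0003);print(th,rel(X))
```

```text
13.425 {'tip': array([-39.53,  -0.42,  18.85]), 'org': array([ 9.41, -0.44, 21.31]), 'tail': array([49.36, -0.46, 23.32]), 'tilt': np.float64(0.0502), 'yaw': np.float64(-0.0004), 'roll': np.float64(0.0008)} [-0.06 -0.54 -4.47]
(array([-5.34521534e-04, -3.90626933e-05,  4.55607072e-02]), np.float64(0.0002015623163476865), 1840)
0.05 [ 0.014  0.011  0.001  0.044  0.014 -0.015]
0.03 [-0.136  0.011  0.103  0.045  1.159 -0.014]
0.01 [-0.284  0.011  0.209  0.045  2.305 -0.014]
0 [-0.357  0.011  0.263  0.045  2.878 -0.013]
```

The tail bottom is now about 24.6 mm high, below the 28 mm sill top, with no side force. Now flat.

jog_arm(
  moves=[40, -0.07, 0.01, 0.05, 0, 0.55, 0, 40, -0.14, 0.01, 0.1, 0, 1.15, 0, 40, -0.21, 0.01, 0.155, 0, 1.7, 0, 40, -0.285, 0.01, 0.21, 0, 2.3, 0, 40, -0.36, 0.01, 0.265, 0, 2.9, 0, 40, -0.36, 0.01, 0.265, 0, 2.9, 0, 40, -0.36, 0.01, 0.265, 0, 2.9, 0],
)

```text
clock: 14.35
tcp_pos: [0.5575, 0.3636, 0.1028]
tcp_rot: [-0.48, 3.104, 0.002]
wrist_force: [-0.9, -1.0, -1.5]
width: 0.0431
```

Run:
```python
from h import *
s=sensors.observe();T=tcp(s);print(s["clock"],where(T),cf(s))
p,d=imaging.snapshot("wrist");print(packfit(d))
p,d=imaging.snapshot("side");cv2.imwrite("pics/sf.png",cv2.resize(p[230:340,180:340],(800,550),interpolation=cv2.INTER_CUBIC))
```

```text
14.35 {'tip': array([-39.88,  -0.22,  19.23]), 'org': array([ 9.12, -0.23, 19.26]), 'tail': array([49.12, -0.24, 19.29]), 'tilt': np.float64(0.0006), 'yaw': np.float64(-0.0003), 'roll': np.float64(0.001)} [-1.14 -0.71 -1.47]
(array([-0.00091123,  0.00332131,  0.04549185]), np.float64(0.0002196877938455688), 1925)
```

View pics/sf.png

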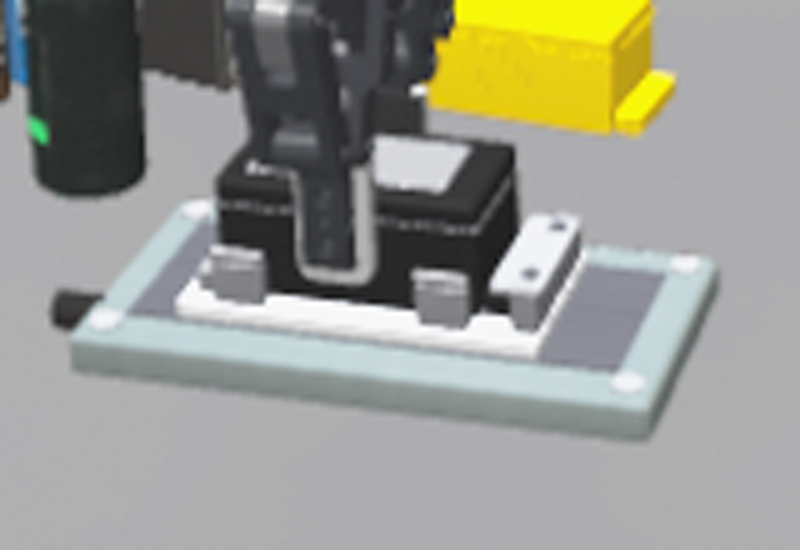

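jog_arm(
  moves=[40, 0, 0, 0.04, 0, 0, 0, 40, 0, 0, 0.08, 0, 0, 0, 40, 0, 0, 0.08, 0, 0, 0],
)

```text
clock: 14.82
tcp_pos: [0.5575, 0.3635, 0.1026]
tcp_rot: [-0.48, 3.104, 0.002]
wrist_force: [-3.0, -1.6, 3.1]
width: 0.0434
```

Run:
```python
from h import *
s=sensors.observe();T=tcp(s);print(s["clock"],where(T),cf(s),s["torque"])
p,d=imaging.snapshot("wrist");k,r,n=packfit(d);print(k)
print("pack plane height", (T@[0,0,k[2],1])[2])
```

```text
14.825 {'tip': array([-39.92,  -0.25,  19.08]), 'org': array([ 9.08, -0.26, 19.12]), 'tail': array([49.08, -0.27, 19.15]), 'tilt': np.float64(0.0008), 'yaw': np.float64(-0.0003), 'roll': np.float64(0.0009)} [-3.31 -0.64  3.07] [-0.31663877  0.33416656 -0.00685935]
[-1.39637436e-06  7.96904446e-03  4.55107763e-02]
pack plane height 0.05710816267349113
```

Net 7.5 N down with only 0.15 mm travel, level: it sits on the floor. I'll relax, release and retreat.

jog_arm(
  moves=[40, 0, 0, -0.08, 0, 0, 0, 60, 0, 0, -0.08, 0, 0, 0, 75, 0, 0, -0.08, 0, 0, 0, 75, 0, 0, -0.08, 0, 0, 0, 75, 0, 0, -0.08, 0, 0, 0],
)

```text
clock: 15.5
tcp_pos: [0.5577, 0.3636, 0.1035]
tcp_rot: [-0.48, 3.104, 0.002]
wrist_force: [-1.5, -0.2, 0.1]
width: 0.0642
```

jog_arm(
  moves=[75, 0, 0, -2, 0, 0, 0, 75, 0, 0, -5, 0, 0, 0, 75, 0, 0, -9, 0, 0, 0, 75, 0, 0, -13, 0, 0, 0, 75, 0, 0, -13, 0, 0, 0, 75, 0, 0, -13, 0, 0, 0],
)

```text
clock: 16.25
tcp_pos: [0.5574, 0.3634, 0.2342]
tcp_rot: [-0.48, 3.103, 0.002]
wrist_force: [-0.3, 0.2, -0.6]
width: 0.064
```

Run:
```python
from h import *
np.set_printoptions(precision=4,suppress=True)
s=sensors.observe();T=tcp(s);np.save("pics/Tz.npy",T);print(s["clock"],s["tcp_pos"],s["wrist_force"],s["width"])
p,d=imaging.snapshot("wrist");cv2.imwrite("pics/wz.png",p);np.save("pics/wz_d.npy",d)
cv2.imwrite("pics/wz1.png",cv2.resize(p[100:360,210:440],(530,600),interpolation=cv2.INTER_CUBIC))
p,d=imaging.snapshot("side");cv2.imwrite("pics/sz.png",cv2.resize(p[230:340,180:340],(800,550),interpolation=cv2.INTER_CUBIC))
```

```text
16.25 [0.5574 0.3634 0.2342] [-0.3142  0.1611 -0.5619] 0.06401139952210892
```

View pics/wz1.png

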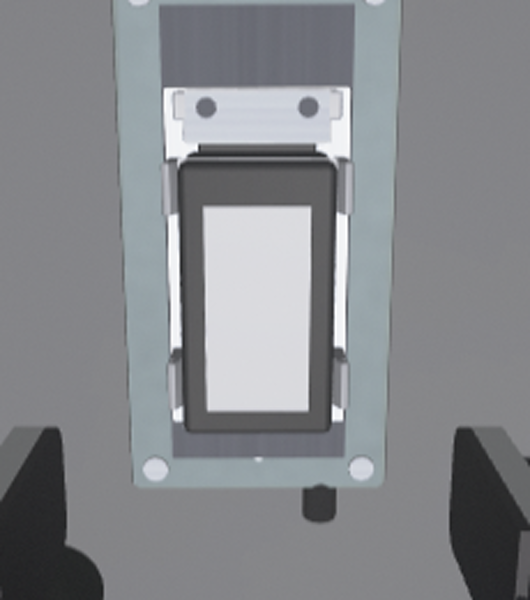

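View pics/sz.png

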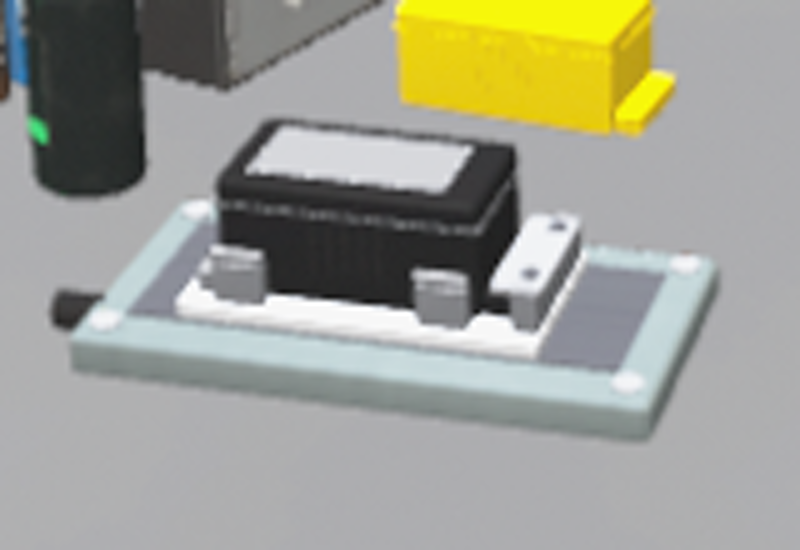

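Seated by eye. I'll check height and tilt from the depth picture, against the base frame (14 mm) in the same picture.

Run:
```python
from h import *
np.set_printoptions(precision=4,suppress=True)
T=np.load("pics/Tz.npy");d=np.load("pics/wz_d.npy");c=imaging.camera_info("wrist");f=240/np.tan(np.radians(c["vfov"]/2));M=TC_inv=np.linalg.inv(TC)@T@c["tool_from_camera"]
def P(u0,u1,v0,v1):
    v,u=np.mgrid[v0:v1,u0:u1];z=d[v,u];q=np.stack([(u-c["cx"])/f*z,(v-c["cy"])/f*z,z],-1).reshape(-1,3);q=q[z.ravel()>.05];return q@M[:3,:3].T+M[:3,3]
s=230/530
def plane(Q):
    A=np.c_[Q[:,:2],np.ones(len(Q))];return np.linalg.lstsq(A,Q[:,2],rcond=None)[0],Q.mean(0)
print("top",plane(P(int(210+190*s),int(210+325*s),int(100+180*s),int(100+420*s))))
L=P(int(210+128*s),int(210+155*s),130,290);R=P(int(210+360*s),int(210+385*s),130,270)
print("base",plane(np.r_[L,R]))
h=lambda x,y,z:(np.linalg.inv(TC)@np.r_[onz("wrist",210+x*s-.3,100+y*s-.3,z,T),1])[:3]
for q in((180,162),(337,162),(331,432),(184,432)):print(h(*q,.058))
print("posts front inner",h(178,200,.036),h(338,200,.036))
```

```text
top (array([-0.0002,  0.0005,  0.057 ]), array([ 0.0083, -0.0006,  0.057 ]))
base (array([-0.009 ,  0.0035,  0.0126]), array([ 0.0012, -0.0052,  0.0126]))
[-0.0306 -0.0213  0.058 ]
[-0.0306  0.0212  0.058 ]
[0.0478 0.0212 0.058 ]
[ 0.0478 -0.0219  0.058 ]
posts front inner [-0.0172 -0.024   0.036 ] [-0.0172  0.0237  0.036 ]
```

Run:
```python
from h import *
p,d=imaging.snapshot("top");cv2.imwrite("pics/topz.png",p)
bot.job_done();print(sensors.observe()["clock"])
```

```text
the job is handed in; nothing more can be done
the job is handed in; nothing more can be done
```

View pics/topz.png

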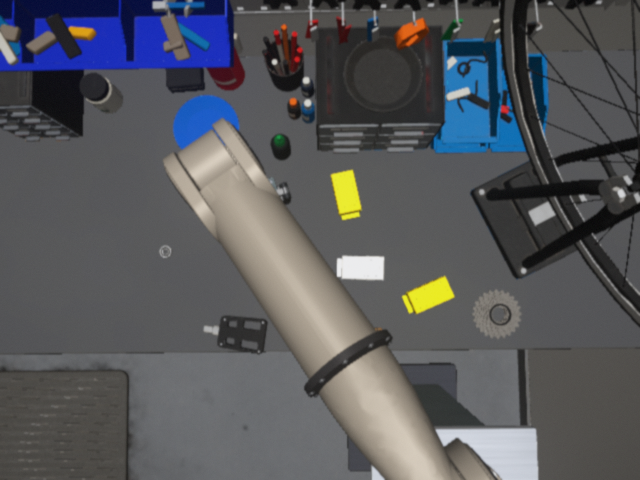

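The black pack is seated flat in the cradle pocket with its tongue under the keeper. The gripper let go and backed off, and I handed the job in about 16 s into the 45 s; it reports no verdict.

**How it went:** I lifted the pack, tilted it 0.21 rad, touched the pocket floor (about 3.5 N) and slid the tongue under the plate. I met the end stop at about 5 N, backed off 0.4 mm and rocked the tail down. The most I pushed on the cradle, as read at the end of each move, was about 7.5 N, when pressing the pack down at the end. The insert sits about 9 mm toward the sill from its middle place, by the cameras and by feel.

**Last checks, after release:**

| Check | Measured | Wanted |
|---|---|---|
| Underside above bench | about 20.4 mm (taken from the base's height in the same picture) | 18.5 to 21.5 mm |
| Tilt | below 0.001 rad | below 0.025 rad |
| Along the cradle | about +8.6 mm | within 11.5 mm |
| Across the cradle | about −0.2 mm | within 3 mm |

**One disagreement:** the arm's own position read about 1 mm low in height compared with the real floor. I settled that by feeling for the floor.

**Bystanders:** the bottle and pedal look unmoved in the last top picture. The brush was hidden behind the arm there, so I did not recheck it, though the arm never went near it.

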